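# Turn a sealed card canister strip-up and lay it in the packing tray

### The arm

A 6-joint arm with a two-finger parallel gripper is mounted at the origin on the work surface. World frame = base frame: x ahead of the robot, y to its left, z up, the work surface at z = 0. Lengths are in m, angles in degrees, forces in N, time in s.
With the tool pointing down it reaches from about 0.3 to 0.75 m from the base axis. Payload 8.5 kg.
Tool frame: the origin (TCP) lies midway between the tips of the shut fingers; the grasp point (between the pads) lies 19 mm behind it; z points along the fingers, y is the direction in which the jaws open and shut (so a half turn about z gives the same grasp; the last joint's range is limited). The gripper opens to 85 mm and grips with 20 to 120 N. Pads are 22 mm wide; open, the fingers measure 114 mm over their backs; the gripper's body (76 mm by 85 mm) begins 54 mm behind the grasp point. The pads swing forward as they close: fully open they stand 13 mm farther back than shut.
Start: joints at [-82.58, 21.807, 74.336, -0, 83.858, -12.336], TCP at [0.186, -0.518, 0.231] pointing down, gripper open.
Joint ranges: [-178.18, 178.18], [-50.72, 133.34], [12.68, 142.11], [-81.47, 261.47], [9.98, 163.14], [-165.26, 165.26]. Speed limits (degrees/s): [136.94, 136.94, 180, 180, 180, 180].

### API

Orientations are given as a 3x3 rotation matrix whose columns are the frame's x, y, z axes.
In Python, from rig import env, viewer, ticket gives the robot as it stands. The module is installed in compiled form; this text tells all that it offers.
- The arm moves only by the shell command python3 -m pendant 'ROWS' [FORCE]. ROWS is JSON, a list of rows, each a list of 3 entries, a list of its own where there are three numbers: the shift along the world's x, y, z in mm, then the turn about the world's z in rad, then the opening, from -1 (shut) to 1 (fully open). A call has 1 to 12 rows; each row shifts and turns the pose as measured when the row begins; what a row does not reach is not made up. A row lasts 1/8 s, in which the tool goes at most 62.5 mm and 10.7 degrees, less where a joint would pass 70% of its speed; a pose out of reach is approached as far as the arm can. A call with a gripper value outside its range is refused whole. The fingers move at their own pace and stop on an object; FORCE is the grip in N (left out, the last holds). Time passes only in rows, so rows that do not move let the fingers close. It gives the time, the measured TCP pose, the force and the opening at its end, in the units of the state.
- env.observe(): the state, without advancing time (a new reading comes with each control period).
- viewer.get_image(name): name is "scene" or "top" or "wrist"; returns (picture, depth): 420x560x3 uint8, red, green, blue; 420x560 float32, m along the optical axis (not along the pixel's ray), 0 where there is no reading.
- viewer.camera_params(name): a dict with "fx", "fy", "cx", "cy" (pixels), "rvec" (rotation vector, rad) and "tvec" (3), from world to camera coordinates, as OpenCV has them; the wrist camera has in their place "T_tool_cam" (4x4, takes a point from camera to tool coordinates, whose origin is the TCP and whose axes are the flange's). Camera axes: x right, y down, z forward; pixel columns grow to the right and rows downward; lengths in m; the calibration is good to about 2 mm. A picture is of the moment at which its call begins: read the wrist's pose just before it. camera_params takes no time and is no camera call.
- ticket.close_job(): hands the job in, once; it reports no verdict.
The state is a dict: "time_s": time; "q": joint angles; "qvel": joint speeds; "joint_efforts": joint torques, N m; "position": TCP position; "tool_rot": TCP orientation; "ft_force": force on the tool from outside, world axes, zero at the start; "wrist_torque": the same for the moment, N m; "grip_width": finger opening in m.
Only numpy, scipy, OpenCV 4.12 (cv2) and the standard library are available. Lean on these libraries where they do the work, as an engineer would, in place of code of your own. Each camera call takes 0.05 s, during which the arm holds its last target. There are 200 camera calls.

### The job

Turn the canister that lies on the bench until its white paper seal strip is on top (it can simply be rolled along the bench top). Then pick it up with a light grip and lay it gently in the empty cradle of the packing tray, centred and with the strip still on top, like the two already packed. The thin card crushes easily: grip it with no more than about 30 N, do not press it down or drop it, and leave the other things where they are.

Things in the scene. Friction and masses are not known exactly. Their poses are not given: they have to be found in the camera images.
- canister: canister to pack: thin card cylinder lying on the bench, 50 mm diameter, 110 mm long, about 0.12 kg; white paper seal strip 22 mm wide along its length, ends turned 18 mm down over both end faces. Origin in the middle of its axis; x along the axis (either way), z from the axis through the middle of the strip. Rolls and coasts easily: 25 mm of travel turns it 1 rad. Crushes at 40 N a finger or 40 N downwards
- cradle_seat (a point): where the middle of the canister's axis comes to lie in the empty plywood cradle, 47 mm above the bench; x along the lying canister, z up. A cradle is two 14 mm thick V supports (90 degree V, 60 mm wide, tops 39 mm above the bench), centred 42 mm either side of this point along x; the 70 mm between them is open down to the tray floor, 4 mm above the bench
- cradle_empty: the empty cradle itself, fixed in the tray; origin under its middle, 4 mm above the bench, x along the canister axis. One of three equal cradles side by side, 105 mm apart
- tray: grey fixed packing tray 170 x 350 mm with a rim 14 mm high, which carries the three cradles in a row along its y; origin under its middle on the bench
- packed_b: a canister of the same kind already packed, loose in its cradle, strip up; origin in the middle of its axis. Leave alone
- packed_c: the other canister already packed, loose in its cradle, strip up; origin in the middle of its axis. Leave alone
- standing: another canister of the same kind standing on end on the bench, 110 mm tall; origin at its foot. Leave alone
- carton: small dark flat carton 85 x 55 x 24 mm lying on the bench; origin under its middle. Leave alone
- tub: clear plastic tub, 96 mm across, 45 mm high; origin under its middle. Leave alone
- tape: roll of brown tape lying flat, 90 mm across, 24 mm high; origin under its middle. Leave alone
- brush: hand brush lying on the bench near the right side; origin under it. Leave alone
Not all that is in view belongs to the job. Leave any purple or red look-alike of the cradle_empty alone. What is shaped like the canister but orange is not meant.

How it is judged:
By the outcome, as a careful person would: the job done as asked, in the order asked, and still so for the second after the job is handed in, with the robot touching nothing.
It also fails if it takes over 56 s, if anything falls off the work surface, if the arm or the gripper's body presses on something with over 40 N, if the wrist force passes 120 N, or if a joint passes its speed limit or range.

## Working session

There is one attempt and no reset: what is moved stays moved. The work goes in short steps, Python scripts to look and compute and a shell command to move; the robot and the scene stay as the last step left them, time stands still between calls to the robot, and variables do not carry over. Pictures are saved under pics/ and viewed, about 8 in all and at most 12, crops included, and the job is handed in when it is done.

```bash
mkdir -p pics
cat > h.py <<'E'
from rig import env, viewer, ticket
import numpy as np, cv2
def cam(name,s=None):
    p=viewer.camera_params(name); K=np.array([[p['fx'],0,p['cx']],[0,p['fy'],p['cy']],[0,0,1.]])
    if 'rvec' in p:
        R=cv2.Rodrigues(np.array(p['rvec'],float))[0]; t=np.array(p['tvec'],float).ravel()
        return K,R.T,-R.T@t      # K, cam->world R, centre
    s=s or env.observe(); T=np.eye(4); T[:3,:3]=s['tool_rot']; T[:3,3]=s['position']
    T=T@np.array(p['T_tool_cam']); return K,T[:3,:3],T[:3,3]
def shot(name):
    s=env.observe(); C=cam(name,s); im,d=viewer.get_image(name); return im,d,C
def ray(C,uv,z):
    K,R,c=C; uv=np.atleast_2d(uv).astype(float)
    d=(np.c_[uv,np.ones(len(uv))]@np.linalg.inv(K).T)@R.T
    return c+d*((z-c[2])/d[:,2])[:,None]
def cloud(d,C):
    K,R,c=C; v,u=np.indices(d.shape); P=np.stack([(u-K[0,2])/K[0,0]*d,(v-K[1,2])/K[1,1]*d,d],-1)
    W=P@R.T+c; W[d==0]=np.nan; return W
def save(n,im): cv2.imwrite('pics/'+n,im[...,::-1])
E
python3 - <<'E'
from h import *
for n in('top','scene'):
    im,d,C=shot(n); np.savez('/tmp/'+n,im=im,d=d,K=C[0],R=C[1],c=C[2]); save(n+'1.png',im); print(n,C[2],C[1][:,2])
print(env.observe())
E
```

```text
top [0.43285238 0.04480078 1.03684208] [ 0.07858474 -0.02737955 -0.99653138]
scene [1.30144059 0.54120711 0.81250373] [-0.66254144 -0.4185409  -0.6211782 ]
{'time_s': 0.1, 'q': array([-8.25802516e+01,  2.18383403e+01,  7.43790984e+01,  1.46085743e-03,
        8.38570210e+01, -1.23352767e+01]), 'qvel': array([-0.07941331, -0.07799174, -0.18766375,  0.06623966, -0.08485676,
        0.05746105]), 'joint_efforts': array([ 3.90977541e-03, -4.49220908e+01, -2.31653023e+01, -1.42330009e-04,
        3.67820874e-03,  7.24771240e-06]), 'position': array([ 0.18587484, -0.5173709 ,  0.23076989]), 'tool_rot': array([[ 9.41147324e-01,  3.37996588e-01, -1.42684347e-04],
       [ 3.37996483e-01, -9.41146486e-01,  1.29195716e-03],
       [ 3.02390240e-04, -1.26414883e-03, -9.99999155e-01]]), 'ft_force': array([0.45500265, 0.02401562, 0.38943393]), 'wrist_torque': array([ 0.03453267, -0.00646117,  0.01285849]), 'grip_width': 0.0853481351914264}
```

View pics/top1.png

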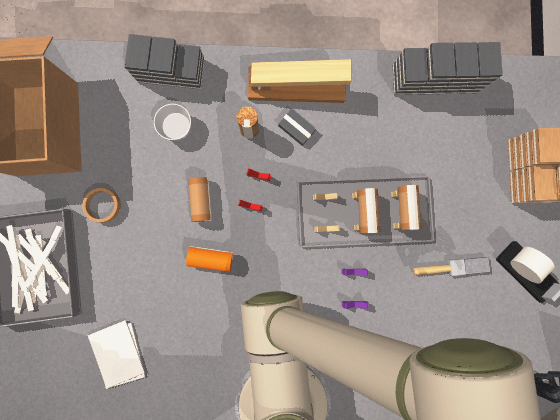

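View pics/scene1.png

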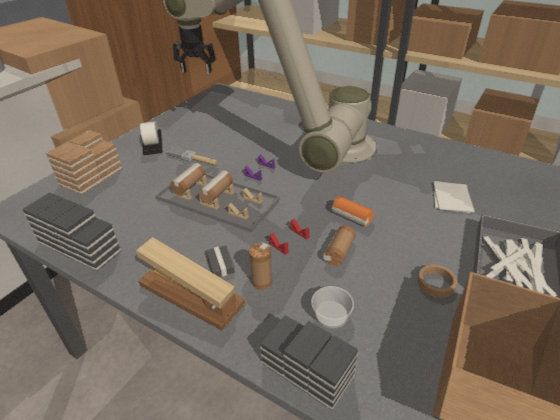

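Top view: canister brown at (199,199), with no strip visible from above. The orange decoy is at (209,260), the empty cradle supports at (326,197) and (327,229), and the packed canisters at (368,210) and (408,207). In the scene view the canister is at (340,245), with a bit of strip on its near end. Next I'll measure positions.

Run:
```python
from h import *
L={}
for n in('top','scene'):
    z=np.load(f'/tmp/{n}.npz'); L[n]=(z['im'],z['d'],(z['K'],z['R'],z['c']))
im,d,C=L['top']; W=cloud(d,C)
sc=L['scene']; Ws=cloud(sc[1],sc[2])
def band(W,x0,x1,y0,y1,z0,z1): return (W[...,0]>x0)&(W[...,0]<x1)&(W[...,1]>y0)&(W[...,1]<y1)&(W[...,2]>z0)&(W[...,2]<z1)
p=lambda u,v:np.round(W[v,u],4)
for nm,uv in dict(can=(199,199),can_t=(199,182),can_b=(201,216),orange=(209,260),crA=(326,197),crB=(327,229),pb=(361,210),pb2=(368,210),pc=(408,207),standing=(246,115),tub=(172,122),red1=(258,175),red2=(250,206),bench=(225,230)).items(): print(nm,p(*uv))
hsv=cv2.cvtColor(im,cv2.COLOR_RGB2HSV)
def comp(m,seed):
    n,l=cv2.connectedComponents(m.astype(np.uint8)); return l==l[seed[1],seed[0]]
br=(hsv[...,0]<16)&(hsv[...,1]>70)&(hsv[...,2]>60)
m=comp(br,(199,199)); c=np.argwhere(m)[:,::-1]
r=cv2.minAreaRect(c.astype(np.float32)); print('canrect',r)
print('px corners at z=.025',ray(C,cv2.boxPoints(r),0.025).round(4).tolist())
P=W[m&(W[...,2]>0.03)]; print('can cloud',len(P),np.nanmedian(P,0),np.percentile(P,[2,98],0).round(4).tolist())
for n,(i,dd,CC) in L.items():
    WW=cloud(dd,CC); 
    B=band(WW,*(W[199,199][[0,0]]+[-.075,.075]),*(W[199,199][[1,1]]+[-.06,.06]),.012,.07); Q=WW[B]
    q=Q[Q[:,2]>np.percentile(Q[:,2],60)]; v=np.linalg.svd(q[:,:2]-q[:,:2].mean(0))[2][0] if len(q)<4000 else 0
    print(n,len(Q),'min',Q.min(0).round(3),'max',Q.max(0).round(3),'topmean',q.mean(0).round(4),'dir',v, np.percentile(Q[:,2],98))
crop=im[165:240,170:345]; a=cv2.resize(crop,None,fx=4.5,fy=4.5,interpolation=cv2.INTER_CUBIC)
b=cv2.resize(sc[0][215:275,305:375],None,fx=4,fy=4,interpolation=cv2.INTER_CUBIC)
o=np.zeros((a.shape[0]+b.shape[0],a.shape[1],3),np.uint8); o[:a.shape[0]]=a; o[a.shape[0]:,:b.shape[1]]=b
b2=cv2.resize(sc[0][160:222,165:290],None,fx=3.8,fy=3.8)[:240]; o[a.shape[0]:a.shape[0]+b2.shape[0],300:300+b2.shape[1]]=b2
save('crop2.png',o[:600])
```

```text
can [0.5174 0.2232 0.05  ]
can_t [0.5604 0.2246 0.0509]
can_b [0.4746 0.2162 0.0524]
orange [0.3656 0.1928 0.0499]
crA [ 0.5335 -0.1029  0.0136]
crB [ 0.4494 -0.1069  0.0111]
pb [ 0.4983 -0.1854  0.0583]
pb2 [ 0.4977 -0.1995  0.073 ]
pc [ 0.5075 -0.3     0.0726]
standing [0.719  0.1072 0.1077]
tub [0.725  0.3099 0.0074]
red1 [0.5882 0.0777 0.0096]
red2 [0.5056 0.0967 0.008 ]
bench [0.4413 0.1608 0.0028]
canrect ((198.9027862548828, 198.96734619140625), (44.58341979980469, 19.368867874145508), 85.36454010009766)
px corners at z=.025 [[0.5746, 0.2595, 0.025], [0.58, 0.2099, 0.025], [0.4649, 0.1966, 0.025], [0.4599, 0.2458, 0.025]]
can cloud 820 [0.51826092 0.22323979 0.04673912] [[0.4648, 0.201, 0.0328], [0.571, 0.2514, 0.0526]]
top 895 min [0.462 0.195 0.014] max [0.577 0.257 0.055] topmean [0.5191 0.2266 0.05  ] dir [-0.99543769 -0.09541388] 0.05259509348108746
scene 729 min [0.46  0.195 0.013] max [0.578 0.256 0.053] topmean [0.523  0.2272 0.0493] dir [0.99415436 0.10796811] 0.05238790834053204
```

View pics/crop2.png

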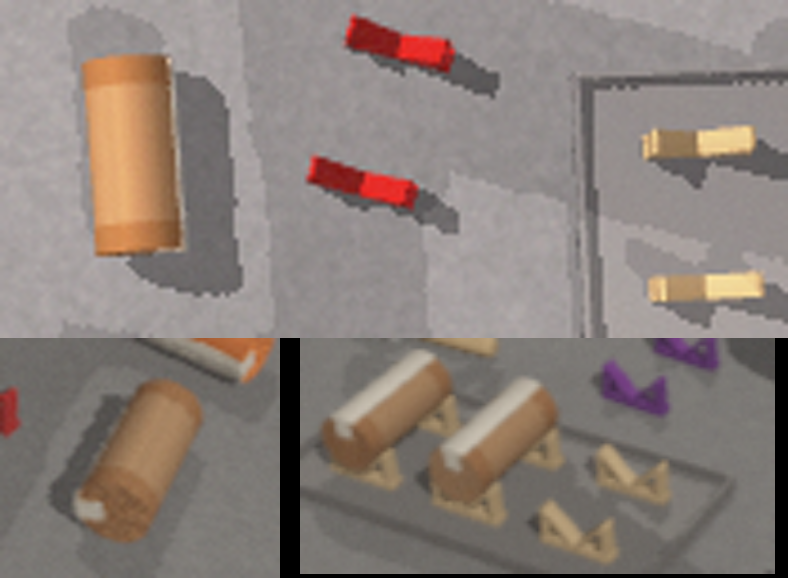

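Crop: the strip is on the canister's -y (right) side. Only a sliver shows from above, and the end tab is at left on the +x face in the scene view. So it must roll about 90° towards +y, about 40 mm. I'll pass over the cradle first and look with the wrist camera.

```bash
python3 -m pendant '[[[31,42,3],-0.03,1],[[31,42,3],-0.03,1],[[31,42,3],-0.03,1],[[31,42,3],-0.03,1],[[31,42,3],-0.03,1],[[31,42,3],-0.03,1],[[31,42,3],-0.03,1],[[31,42,3],-0.03,1],[[0,0,0],0,1]]' 22
python3 - <<'E'
from h import *
s=env.observe(); print(s['position'],s['time_s'],np.degrees(np.arctan2(s['tool_rot'][1,1],s['tool_rot'][0,1])))
im,d,C=shot('wrist'); np.savez('/tmp/w1',im=im,d=d,K=C[0],R=C[1],c=C[2]); save('w1.png',im); print(C)
E
```

```text
time_s: 1.23
position: [0.4386, -0.1692, 0.2525]
tool_rot: [[0.996, 0.095, -0.001], [0.095, -0.995, 0.007], [-0.0, -0.007, -1.0]]
ft_force: [0.1, -0.4, 0.3]
grip_width: 0.0856
[ 0.43855843 -0.16919542  0.25245332] 1.225 -84.57332191137492
(array([[299.95423589,   0.        , 275.57698173],
       [  0.        , 299.95423589, 210.79078748],
       [  0.        ,   0.        ,   1.        ]]), array([[ 0.09390203, -0.95907536, -0.26712706],
       [-0.9955568 , -0.09234439, -0.01841661],
       [-0.00700477,  0.26766952, -0.96348532]]), array([ 0.50659763, -0.16274541,  0.39493988]))
```

View pics/w1.png

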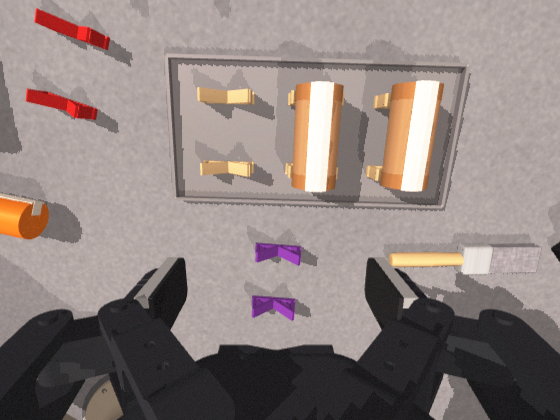

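Wrist view: the empty cradle's supports are at (226,96) and (228,168), the packed canisters at (318,137) and (412,135), and the tray rim spans (168..466, 55..208). I'll measure the cradle from this view and the top view, and move on to the canister at the same time.

```bash
python3 - <<'E'
from h import *
for n in('w1','top','scene'):
    z=np.load(f'/tmp/{n}.npz'); im,d,C=z['im'],z['d'],(z['K'],z['R'],z['c']); W=cloud(d,C)
    h=cv2.cvtColor(im,cv2.COLOR_RGB2HSV)
    m=(h[...,0]>10)&(h[...,0]<28)&(h[...,1]>60)&(h[...,2]>90)&(W[...,0]>.42)&(W[...,0]<.57)&(W[...,1]>-.145)&(W[...,1]<-.055)
    k,l,st,ce=cv2.connectedComponentsWithStats(m.astype(np.uint8))
    for i in range(1,k):
        if st[i,4]<25: continue
        P=W[l==i]; P=P[P[:,2]>.008]; mid=(P[:,:2].max(0)+P[:,:2].min(0))/2
        T=P[P[:,2]>np.percentile(P[:,2],80)]
        print(n,st[i].tolist(),ce[i].round(1),'mid',mid.round(4),'span',np.ptp(P[:,:2],axis=0).round(3),'zmax',np.percentile(P[:,2],97).round(4),'ctr ray z.03',ray(C,ce[i],.03)[0].round(4))
    # strips of packed: white
    m=(h[...,1]<40)&(h[...,2]>190)&(W[...,2]>.06)&(W[...,0]>.42)&(W[...,0]<.58)&(W[...,1]<-.14)&(W[...,1]>-.36)
    k,l,st,ce=cv2.connectedComponentsWithStats(m.astype(np.uint8))
    for i in range(1,k):
        if st[i,4]<80: continue
        P=ray(C,np.argwhere(l==i)[:,::-1],.072); mid=P.mean(0); v=np.linalg.svd((P-mid)[:,:2],full_matrices=False)[2][0]
        print(n,'strip',mid.round(4),'deg',np.degrees(np.arctan2(v[1],v[0])).round(1),'z',np.median(W[l==i][:,2]).round(4))
E
python3 -m pendant '[[[3,46,0],0.01,1],[[3,46,0],0,1],[[3,46,0],0,1],[[3,46,0],0,1],[[3,46,0],0,1],[[3,46,0],0,1],[[3,46,0],0,1],[[3,46,0],0,1],[[0,0,0],0,1]]'
python3 - <<'E'
from h import *
im,d,C=shot('wrist'); np.savez('/tmp/w2',im=im,d=d,K=C[0],R=C[1],c=C[2]); save('w2.png',im); print(C[2])
E
```

```text
w1 [197, 87, 58, 18, 847] [225.6  96. ] mid [ 0.5365 -0.0995] span [0.017 0.061] zmax 0.0384 ctr ray z.03 [ 0.5355 -0.1001  0.03  ]
w1 [200, 160, 54, 17, 757] [226.8 167.4] mid [ 0.4531 -0.1046] span [0.018 0.063] zmax 0.0383 ctr ray z.03 [ 0.4542 -0.1055  0.03  ]
w1 strip [ 0.5022 -0.2059  0.072 ] deg -176.4 z 0.0724
w1 strip [ 0.5127 -0.31    0.072 ] deg -176.3 z 0.0724
w1 strip [ 0.3183 -0.3396  0.072 ] deg 150.3 z 0.3026
top [313, 193, 25, 8, 156] [325.3 196.3] mid [ 0.5346 -0.0985] span [0.017 0.06 ] zmax 0.0394 ctr ray z.03 [ 0.5336 -0.0988  0.03  ]
top [314, 225, 26, 7, 148] [326.3 228.3] mid [ 0.4516 -0.1034] span [0.016 0.062] zmax 0.0402 ctr ray z.03 [ 0.4509 -0.1022  0.03  ]
top strip [ 0.5089 -0.311   0.072 ] deg -176.4 z 0.0727
top strip [ 0.4973 -0.2066  0.072 ] deg -176.2 z 0.0725
scene [243, 188, 20, 16, 168] [251.9 196.5] mid [ 0.4537 -0.1038] span [0.021 0.062] zmax 0.0378 ctr ray z.03 [ 0.4663 -0.0942  0.03  ]
scene [228, 203, 21, 16, 188] [237.4 211.4] mid [ 0.5343 -0.0992] span [0.024 0.063] zmax 0.0381 ctr ray z.03 [ 0.5476 -0.0897  0.03  ]
time_s: 2.4
position: [0.4608, 0.1968, 0.2496]
tool_rot: [[0.996, 0.088, -0.006], [0.088, -0.996, 0.004], [-0.006, -0.005, -1.0]]
ft_force: [-0.9, -0.0, -0.5]
grip_width: 0.0856
[0.52968574 0.20306945 0.3917368 ]
```

View pics/w2.png

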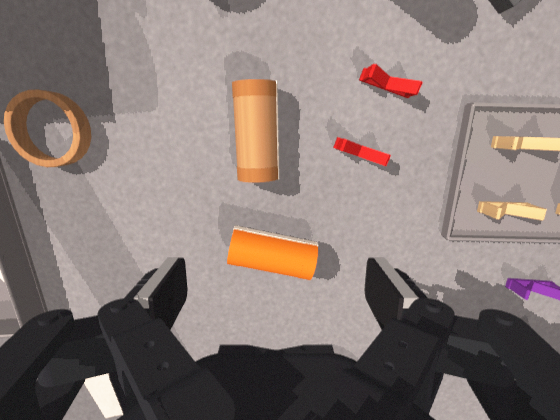

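Wrist view: the canister is at (256,130) and the orange decoy at (272,252), about 70 px below it. Now the canister pose from two views, and the strip angle from the end tab in the scene view.

Run:
```python
from h import *
axis=None
for n,seed in(('w2',(256,130)),('top',(199,199)),('scene',(345,240))):
    z=np.load(f'/tmp/{n}.npz'); im,d,C=z['im'],z['d'],(z['K'],z['R'],z['c']); W=cloud(d,C)
    B=(abs(W[...,0]-.518)<.075)&(abs(W[...,1]-.225)<.05)&(W[...,2]>.012)&(W[...,2]<.07)
    P=W[B]; 
    # cylinder fit: axis (y0,slope,R known) 
    from scipy.optimize import least_squares
    def f(p):
        a=np.array([1,p[1],0]);a/=np.linalg.norm(a); q=P-[.518,p[0],p[2]]; r=q-np.outer(q@a,a); return np.linalg.norm(r,axis=1)-.025
    Q=P
    s=least_squares(f,[.225,.1,.025],loss='soft_l1',f_scale=.002); y0,sl,z0=s.x
    a=np.array([1,sl,0]);a/=np.linalg.norm(a); t=(P-[.518,y0,z0])@a; e=np.percentile(t,[.5,99.5])
    mid=np.array([.518,y0,z0])+a*e.mean(); print(n,len(P),'mid',mid.round(4),'ang',np.degrees(np.arctan(sl)).round(2),'len',np.diff(e),'ends',e)
    if n=='scene':
        h=cv2.cvtColor(im,cv2.COLOR_RGB2HSV); sub=np.zeros(B.shape,bool); sub[225:275,310:355]=1
        m=sub&(h[...,1]<60)&(h[...,2]>110); k,l,st,ce=cv2.connectedComponentsWithStats(m.astype(np.uint8)); print(st[1:].tolist(),ce[1:].round(1).tolist())
        for use in ([.519,.2265,.025],mid):
            use=np.array(use); end=use+a*.055
            K,R,c=C; uv=np.argwhere(m)[:,::-1]; dd=(np.c_[uv,np.ones(len(uv))]@np.linalg.inv(K).T)@R.T
            X=c+dd*(((end-c)@a)/(dd@a))[:,None]; q=X-end; lat=q@np.array([-a[1],a[0],0]); 
            ok=np.hypot(lat,q[:,2])<.03
            print('tab lat,z',lat[ok].mean(),q[ok,2].mean(),'angle from up toward -y',np.degrees(np.arctan2(-lat[ok].mean(),q[ok,2].mean())))
```

```text
w2 4411 mid [0.5204 0.2275 0.0249] ang 6.25 len [0.10871307] ends [-0.05192772  0.05678535]
top 895 mid [0.5183 0.2265 0.0253] ang 6.34 len [0.1096558] ends [-0.05450238  0.05515343]
scene 729 mid [0.5205 0.2259 0.0253] ang 6.31 len [0.11271588] ends [-0.05384135  0.05887452]
[[310, 225, 1, 1, 1], [315, 225, 1, 2, 2], [321, 225, 3, 3, 4], [310, 225, 33, 50, 562], [348, 225, 1, 1, 1], [313, 227, 2, 2, 2], [350, 226, 1, 1, 1], [352, 227, 3, 3, 4], [317, 229, 1, 1, 1], [310, 230, 2, 3, 3], [313, 231, 2, 3, 4], [310, 234, 3, 3, 7], [315, 234, 2, 4, 4], [333, 237, 1, 1, 1], [330, 238, 25, 37, 330], [329, 244, 1, 1, 1], [323, 254, 8, 7, 34], [342, 261, 2, 2, 3], [328, 265, 1, 1, 1]] [[310.0, 225.0], [315.0, 225.5], [322.0, 225.8], [319.5, 251.9], [348.0, 225.0], [313.5, 227.5], [350.0, 226.0], [353.2, 227.8], [317.0, 229.0], [310.3, 231.0], [313.8, 232.0], [311.0, 235.3], [315.5, 235.5], [333.0, 237.0], [347.1, 262.7], [329.0, 244.0], [326.2, 257.3], [342.7, 261.7], [328.0, 265.0]]
tab lat,z -0.007747992208833273 -0.008839037302198321 angle from up toward -y 138.76332343792723
tab lat,z -0.006276224053336665 -0.00841346033380419 angle from up toward -y 143.27801236804945
```

Run:
```python
from h import *
z=np.load('/tmp/scene.npz'); C=(z['K'],z['R'],z['c']); th=np.radians(6.3); a=np.array([np.cos(th),np.sin(th),0])
for mid in ([.5205,.2259,.0253],[.5195,.2267,.025]):
    end=np.array(mid)+a*.055; K,R,c=C
    for uv in ((326.2,257.3),(323,254),(331,254),(323,260),(331,260)):
        d=R@np.linalg.inv(K)@[*uv,1]; q=c+d*((end-c)@a)/(d@a)-end; l=q@[-a[1],a[0],0]; print(uv,'lat,z',(l*1e3).round(1),(q[2]*1e3).round(1),np.degrees(np.arctan2(-l,q[2])).round(1))
```

```text
(326.2, 257.3) lat,z -16.0 -2.6 99.4
(323, 254) lat,z -25.2 5.5 77.6
(331, 254) lat,z -3.8 14.3 14.8
(323, 260) lat,z -24.2 -16.0 123.4
(331, 260) lat,z -2.5 -6.9 159.9
(326.2, 257.3) lat,z -17.2 -3.3 100.8
(323, 254) lat,z -26.4 4.9 79.5
(331, 254) lat,z -5.0 13.6 20.0
(323, 260) lat,z -25.4 -16.6 123.2
(331, 260) lat,z -3.7 -7.5 153.9
```

```bash
python3 -m pendant '[[[30,15,-30],0.022,1],[[29,15,-40],0,1],[[0,0,-40],0,1],[[0,0,-30],0,1],[[0,0,0],0,1]]'
```

```text
time_s: 3.08
position: [0.524, 0.2159, 0.1061]
tool_rot: [[0.995, 0.098, -0.005], [0.098, -0.995, 0.002], [-0.005, -0.002, -1.0]]
ft_force: [0.4, 0.7, 0.2]
grip_width: 0.0855
```

```bash
python3 -m pendant '[[[-2,6,-35],0.008,1],[[-1,5,-35],0,1],[[0,0,-22],0,0.46],[[0,0,-7],0,0.46],[[0,0,0],0,0.46]]'
```

```text
time_s: 3.7
position: [0.5267, 0.222, 0.0125]
tool_rot: [[0.995, 0.1, 0.007], [0.099, -0.995, 0.003], [0.007, -0.002, -1.0]]
ft_force: [0.4, -0.4, 0.8]
grip_width: 0.0624
```

```bash
python3 -m pendant '[[[-3,4,-2],0.01,0.46],[[-3,4,-2],0,0.46],[[-1,4,0],0,0.46],[[-1,4,0],0,0.46],[[-1,4,0],0,0.46],[[-1,4,0],0,0.46],[[0,4,0],0,0.46],[[0,4,0],0,0.46],[[0,3,0],0,0.46],[[0,3,0],0,0.46],[[0,2,0],0,0.46],[[0,0,0],0,0.46]]'
python3 - <<'E'
from h import *
im,d,C=shot('scene'); np.savez('/tmp/s3',im=im,d=d,K=C[0],R=C[1],c=C[2])
w,d2,C2=shot('wrist'); np.savez('/tmp/w3',im=w,d=d2,K=C2[0],R=C2[1],c=C2[2]); print(env.observe()['position'])
t,d3,C3=shot('top')
a=cv2.resize(im[205:285,310:420],(400,291),interpolation=cv2.INTER_CUBIC); b=cv2.resize(t[150:250,140:240],(291,291),interpolation=cv2.INTER_CUBIC); w_=cv2.resize(w,(400,300))
o=np.zeros((600,800,3),np.uint8); o[:291,:400]=a; o[:291,400:691]=b; o[300:,:400]=w_; save('s3.png',o)
E
```

```text
time_s: 5.2
position: [0.5174, 0.2651, 0.0112]
tool_rot: [[0.994, 0.111, 0.012], [0.11, -0.994, 0.004], [0.012, -0.003, -1.0]]
ft_force: [-0.2, 0.6, 0.9]
grip_width: 0.0622
[0.51740767 0.26499663 0.01123977]
```

View pics/s3.png

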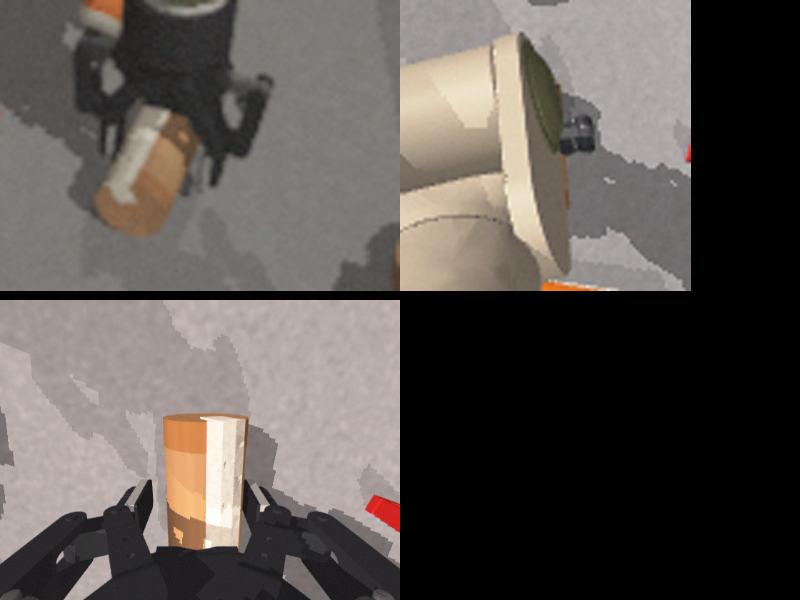

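The wrist view shows the strip right of centre on the canister, composite px (206..245) against a body of (163..248). I'll compute its angle by casting rays onto the fitted cylinder.

```bash
cat >> h.py <<'E'
from scipy.optimize import least_squares
def strip(im,d,C,guess,ang,zlo=.012):
    """cylinder fit to depth near guess; then strip angle (deg from up toward local -y side) via ray-cylinder hits"""
    W=cloud(d,C); g=np.array(guess); t=np.radians(ang); a0=np.array([np.cos(t),np.sin(t),0]); n0=np.array([-a0[1],a0[0],0])
    q=W-g; h=cv2.cvtColor(im,cv2.COLOR_RGB2HSV)
    B=(abs(q@a0)<.065)&(abs(q@n0)<.035)&(W[...,2]>g[2]-.012)&(W[...,2]<g[2]+.032)
    red=(h[...,0]<16)&(h[...,1]>60)&(h[...,2]>60); wh=(h[...,1]<45)&(h[...,2]>120)
    B&=(red|wh); P=W[B]
    def ax(p): a=np.array([1,p[1],0]); return a/np.linalg.norm(a),np.array([g[0],p[0],p[2]])
    def f(p):
        a,o=ax(p); r=P-o; return np.linalg.norm(r-np.outer(r@a,a),axis=1)-.025
    s=least_squares(f,[g[1],np.tan(t),g[2]],loss='soft_l1',f_scale=.001); a,o=ax(s.x)
    tt=(P-o)@a; n=np.array([-a[1],a[0],0]); far=np.percentile(tt,99.5)
    K,R,c=C; m=B&wh; uv=np.argwhere(m)[:,::-1]
    dd=(np.c_[uv,np.ones(len(uv))]@np.linalg.inv(K).T)@R.T
    # ray-cylinder in the (n,z) plane
    D=np.c_[dd@n,dd[:,2]]; O=np.array([(c-o)@n,c[2]-o[2]]); A=(D**2).sum(1); b=D@O; disc=b*b-A*(O@O-.025**2); k=disc>0
    lam=(-b[k]-np.sqrt(disc[k]))/A[k]; H=O+D[k]*lam[:,None]; along=(c-o)@a+(dd[k]@a)*lam
    phi=np.degrees(np.arctan2(-H[:,0],H[:,1])); k2=(along<far-.004)
    res=[]
    for lo in np.arange(-.06,.06,.01):
        j=k2&(along>lo)&(along<lo+.01)
        if j.sum()>30: e=np.percentile(phi[j],[3,97]); res.append((round(lo,3),e.round(1).tolist(),e.mean().round(1)))
    print('axis pt',o.round(4),'at far end',(o+a*far).round(4),'mid from far end',(o+a*(far-.055)).round(4),'ang',np.degrees(np.arctan(s.x[1])).round(2),'rms',np.sqrt(np.median(s.fun**2)).round(5))
    for r in res: print(r)
E
python3 - <<'E'
from h import *
for n in('w3','s3'):
    z=np.load(f'/tmp/{n}.npz'); print(n); strip(z['im'],z['d'],(z['K'],z['R'],z['c']),[.515,.26,.025],6.3)
E
```

```text
w3
axis pt [0.515  0.26   0.0255] at far end [0.5719 0.2665 0.0255] mid from far end [0.5173 0.2603 0.0255] ang 6.45 rms 0.00044
(np.float64(-0.02), [-0.5, 43.7], np.float64(21.6))
(np.float64(-0.01), [0.2, 48.8], np.float64(24.5))
(np.float64(0.0), [-0.9, 47.3], np.float64(23.2))
(np.float64(0.01), [-1.0, 34.1], np.float64(16.6))
(np.float64(0.02), [-0.5, 43.4], np.float64(21.5))
(np.float64(0.03), [-0.7, 34.3], np.float64(16.8))
(np.float64(0.04), [-0.1, 35.9], np.float64(17.9))
(np.float64(0.05), [-0.2, 34.0], np.float64(16.9))
s3
axis pt [0.515  0.2587 0.0259] at far end [0.5728 0.2654 0.0259] mid from far end [0.5182 0.2591 0.0259] ang 6.58 rms 0.0013
```

Strip centre is 24.7° from the top, edge at -0.5°, so 10.8 mm of travel remains. I'll push 6 mm, then close gently, which centres it.

```bash
python3 -m pendant '[[[-1,2,-2],0,0.46],[[0,2,-2],0,0.46],[[0,2,0],0,0.46],[[0,0,0],0,0.46],[[0,0,0],0,0.46]]'
cat > look.py <<'E'
from h import *; import sys
n=sys.argv[1]; s=env.observe(); print(s['position'].round(4),s['grip_width'],'t',s['time_s'])
w,d,C=shot('wrist'); np.savez('/tmp/'+n,im=w,d=d,K=C[0],R=C[1],c=C[2]); save(n+'.png',w)
strip(w,d,C,[float(x) for x in sys.argv[2:5]],float(sys.argv[5]))
E
python3 look.py w4 .515 .268 .025 6.3
```

```text
time_s: 5.98
position: [0.5163, 0.2713, 0.0069]
tool_rot: [[0.994, 0.11, 0.011], [0.11, -0.994, 0.004], [0.012, -0.003, -1.0]]
ft_force: [-0.2, 0.6, -0.6]
grip_width: 0.0623
[0.5163 0.2713 0.0069] 0.06228875293021636 t 5.975
axis pt [0.515  0.2665 0.0256] at far end [0.5711 0.2727 0.0256] mid from far end [0.5165 0.2666 0.0256] ang 6.38 rms 0.00044
(np.float64(-0.02), [-14.3, 36.8], np.float64(11.2))
(np.float64(-0.01), [-13.3, 36.5], np.float64(11.6))
(np.float64(0.0), [-13.5, 36.5], np.float64(11.5))
(np.float64(0.01), [-14.1, 36.6], np.float64(11.2))
(np.float64(0.02), [-14.0, 36.6], np.float64(11.3))
(np.float64(0.03), [-14.0, 36.6], np.float64(11.3))
(np.float64(0.04), [-13.9, 36.7], np.float64(11.4))
(np.float64(0.05), [-13.2, 36.3], np.float64(11.5))
```

```bash
python3 -m pendant '[[[0,-0.7,0],0,0.42],[[0,0,0],0,0.37],[[0,0,0],0,0.32],[[0,0,0],0,0.28],[[0,0,0],0,0.24],[[0,0,0],0,0.21],[[0,0,0],0,0.19],[[0,0,0],0,0.19]]' 22
python3 look.py w5 .515 .271 .025 6.3
```

```text
time_s: 7.02
position: [0.5164, 0.2704, 0.0069]
tool_rot: [[0.994, 0.11, 0.012], [0.11, -0.994, 0.004], [0.012, -0.003, -1.0]]
ft_force: [-0.6, 0.6, -0.6]
grip_width: 0.051
[0.5164 0.2704 0.0069] 0.05104594020919471 t 7.025
axis pt [0.515  0.2709 0.0256] at far end [0.5708 0.277  0.0256] mid from far end [0.5161 0.271  0.0256] ang 6.22 rms 0.00048
(np.float64(-0.02), [-17.6, 29.6], np.float64(6.0))
(np.float64(-0.01), [-20.0, 29.4], np.float64(4.7))
(np.float64(0.0), [-21.4, 29.2], np.float64(3.9))
(np.float64(0.01), [-21.9, 29.2], np.float64(3.7))
(np.float64(0.02), [-21.6, 29.1], np.float64(3.8))
(np.float64(0.03), [-21.7, 29.1], np.float64(3.7))
(np.float64(0.04), [-21.6, 29.1], np.float64(3.7))
(np.float64(0.05), [-21.2, 28.6], np.float64(3.7))
```

```bash
python3 -m pendant '[[[0,1,0],0,0.21],[[0,1,0],0,0.21],[[0,0,0],0,0.21],[[0,0,0],0,0.21]]' 22
python3 look.py w6 .515 .272 .025 6.3
```

```text
time_s: 7.58
position: [0.5164, 0.2726, 0.007]
tool_rot: [[0.994, 0.11, 0.012], [0.11, -0.994, 0.004], [0.012, -0.003, -1.0]]
ft_force: [-0.0, 0.2, -0.3]
grip_width: 0.0514
[0.5164 0.2726 0.007 ] 0.051422485148213265 t 7.575
axis pt [0.515  0.2728 0.0256] at far end [0.5704 0.2789 0.0256] mid from far end [0.5157 0.2729 0.0256] ang 6.25 rms 0.00049
(np.float64(-0.02), [-21.1, 25.5], np.float64(2.2))
(np.float64(-0.01), [-21.9, 25.9], np.float64(2.0))
(np.float64(0.0), [-25.1, 25.4], np.float64(0.1))
(np.float64(0.01), [-25.5, 25.4], np.float64(-0.0))
(np.float64(0.02), [-25.7, 25.3], np.float64(-0.2))
(np.float64(0.03), [-25.4, 25.4], np.float64(-0.0))
(np.float64(0.04), [-25.5, 25.3], np.float64(-0.1))
(np.float64(0.05), [-25.4, 25.1], np.float64(-0.1))
```

The strip is within 0.2° of the top. Grip and lift.

```bash
python3 -m pendant '[[[0,0,0],0,0.12],[[0,0,0],0,0],[[0,0,0],0,-1],[[0,0,0],0,-1],[[0,0,5],0,-1],[[0,0,15],0,-1],[[0,0,30],0,-1],[[0,0,40],0,-1],[[0,0,20],0,-1],[[0,0,0],0,-1]]' 22
python3 look.py w7 .515 .272 .13 6.3
```

```text
time_s: 8.88
position: [0.5159, 0.2724, 0.124]
tool_rot: [[0.994, 0.11, 0.013], [0.11, -0.994, 0.005], [0.014, -0.003, -1.0]]
ft_force: [-0.5, 0.2, -2.6]
grip_width: 0.049
[0.5159 0.2724 0.124 ] 0.04903377847032064 t 8.875
axis pt [0.515  0.2733 0.1418] at far end [0.5699 0.2794 0.1418] mid from far end [0.5153 0.2734 0.1418] ang 6.28 rms 0.00031
```

```bash
python3 -m pendant '[[[-1,-15,0],-0.01,-1],[[-2,-30,0],-0.01,-1],[[-2,-38,0],-0.01,-1],[[-2,-38,0],-0.01,-1],[[-2,-38,0],-0.01,-1],[[-2,-38,0],0,-1],[[-2,-38,0],0,-1],[[-2,-38,0],0,-1],[[-2,-38,0],0,-1],[[-2,-35,0],0,-1],[[-2,-20,0],0,-1],[[0,0,0],0,-1]]' 22
python3 look.py w8 .496 -.095 .142 3.4
```

```text
time_s: 10.42
position: [0.4831, -0.1129, 0.1119]
tool_rot: [[0.999, 0.05, -0.011], [0.05, -0.999, 0.005], [-0.01, -0.005, -1.0]]
ft_force: [1.1, 0.7, -0.6]
grip_width: 0.0492
[ 0.4831 -0.1129  0.1119] 0.04924622888455149 t 10.425
axis pt [ 0.496  -0.1113  0.1297] at far end [ 0.538  -0.1094  0.1297] mid from far end [ 0.4831 -0.1119  0.1297] ang 2.61 rms 0.00046
(np.float64(-0.03), [5.5, 11.9], np.float64(8.7))
(np.float64(-0.02), [-25.2, 26.7], np.float64(0.8))
(np.float64(-0.01), [-25.5, 25.9], np.float64(0.2))
(np.float64(0.0), [-25.5, 25.1], np.float64(-0.2))
(np.float64(0.01), [-25.7, 25.0], np.float64(-0.3))
(np.float64(0.02), [-25.5, 25.0], np.float64(-0.3))
(np.float64(0.03), [-25.6, 24.8], np.float64(-0.4))
```

View pics/w8.png

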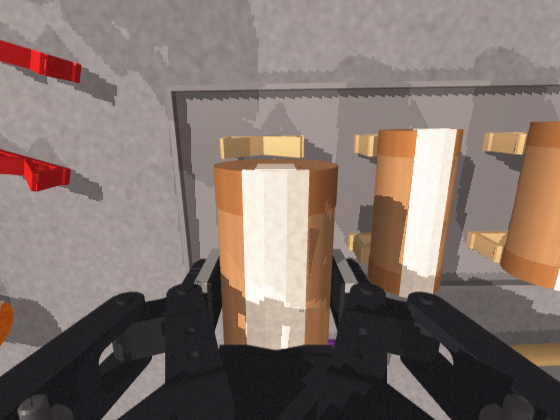

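The canister is held with its strip up at (276,255). The empty cradle's far support is at (262,147), and the packed neighbours are clear. Now align and lower part of the way.

```bash
python3 -m pendant '[[[6,5,0],0.007,-1],[[6,5,0],0.004,-1],[[0,0,-15],0,-1],[[0,0,-20],0,-1],[[0,0,-12],0,-1],[[0,0,0],0,-1],[[0,0,0],0,-1]]' 22
python3 look.py w9 .495 -.102 .085 3.4
python3 - <<'E'
from h import *
z=np.load('/tmp/w9.npz'); im,d,C=z['im'],z['d'],(z['K'],z['R'],z['c']); W=cloud(d,C); h=cv2.cvtColor(im,cv2.COLOR_RGB2HSV)
m=(h[...,0]>10)&(h[...,0]<28)&(h[...,1]>60)&(h[...,2]>90)&(abs(W[...,0]-.535)<.02)&(abs(W[...,1]+.1)<.04)&(W[...,2]<.045)&(W[...,2]>.02)
P=W[m]; print(len(P),'support mid',(P.max(0)+P.min(0))/2,'span',np.ptp(P,axis=0),'zmax',P[:,2].max())
s=env.observe(); print(s['tool_rot'],s['ft_force'])
E
```

```text
time_s: 11.35
position: [0.4975, -0.0967, 0.0639]
tool_rot: [[0.998, 0.069, -0.01], [0.069, -0.998, 0.005], [-0.01, -0.006, -1.0]]
ft_force: [-0.3, 0.4, -1.5]
grip_width: 0.0494
[ 0.4975 -0.0967  0.0639] 0.04942230336437816 t 11.35
axis pt [ 0.495  -0.0959  0.0818] at far end [ 0.5523 -0.0919  0.0818] mid from far end [ 0.4974 -0.0957  0.0818] ang 4.01 rms 0.00045
(np.float64(-0.02), [-11.2, 13.5], np.float64(1.1))
(np.float64(-0.01), [-27.0, 14.3], np.float64(-6.4))
(np.float64(0.0), [-25.2, 26.2], np.float64(0.5))
(np.float64(0.01), [-25.9, 25.6], np.float64(-0.2))
(np.float64(0.02), [-25.4, 25.1], np.float64(-0.2))
(np.float64(0.03), [-25.3, 25.1], np.float64(-0.1))
(np.float64(0.04), [-25.4, 25.4], np.float64(-0.0))
(np.float64(0.05), [-25.1, 25.2], np.float64(0.0))
24 support mid [ 0.53844555 -0.12788608  0.03684658] span [0.01369512 0.00112793 0.00212271] zmax 0.03790793949681753
[[ 0.99757953  0.06883061 -0.00987081]
 [ 0.06888317 -0.99761177  0.00508642]
 [-0.00949714 -0.00575404 -0.99993835]] [-0.39376065 -0.31505691 -0.8944872 ]
```

```bash
python3 -m pendant '[[[-1.5,-3,0],-0.008,-1],[[-1,-3,0],0,-1],[[0,0,0],0,-1],[[0,0,-8],0,-1],[[0,0,-8],0,-1],[[0,0,-4],0,-1],[[0,0,0],0,-1],[[0,0,0],0,-1]]' 22
python3 look.py w10 .495 -.102 .062 3.4
python3 - <<'E'
from h import *
z=np.load('/tmp/w10.npz'); im,d,C=z['im'],z['d'],(z['K'],z['R'],z['c']); W=cloud(d,C); h=cv2.cvtColor(im,cv2.COLOR_RGB2HSV)
wh=(h[...,1]<45)&(h[...,2]>120)&(abs(W[...,1]+.1)<.003)&(W[...,2]>.07)&(abs(W[...,0]-.5)<.06)
P=W[wh]; print(len(P),'top slope',np.polyfit(P[:,0],P[:,2],1), np.ptp(P[:,0]))
s=env.observe(); print(s['tool_rot'][2],s['ft_force'])
E
```

```text
time_s: 12.4
position: [0.495, -0.1034, 0.0431]
tool_rot: [[0.998, 0.06, -0.009], [0.06, -0.998, 0.005], [-0.009, -0.005, -1.0]]
ft_force: [0.5, 0.2, -1.5]
grip_width: 0.0492
[ 0.495  -0.1034  0.0431] 0.049210256347795994 t 12.4
axis pt [ 0.495  -0.1024  0.061 ] at far end [ 0.5498 -0.0991  0.061 ] mid from far end [ 0.4949 -0.1024  0.061 ] ang 3.42 rms 0.00044
(np.float64(-0.02), [-26.8, 17.2], np.float64(-4.8))
(np.float64(-0.01), [-25.6, 17.3], np.float64(-4.1))
(np.float64(0.0), [-25.4, 26.2], np.float64(0.4))
(np.float64(0.01), [-25.6, 25.0], np.float64(-0.3))
(np.float64(0.02), [-25.3, 24.4], np.float64(-0.5))
(np.float64(0.03), [-25.3, 25.1], np.float64(-0.1))
(np.float64(0.04), [-25.3, 24.8], np.float64(-0.3))
(np.float64(0.05), [-25.7, 25.7], np.float64(0.0))
2255 top slope [-0.02695698  0.10038259] 0.0531720944778904
[-0.00849239 -0.00519758 -0.99995043] [ 0.09709948  0.16103753 -1.02832095]
```

```bash
python3 -m pendant '[[[0,0.7,-4],0,-1],[[0,0,-4],0,-1],[[0,0,-2],0,-1],[[0,0,-1],0,-1],[[0,0,0],0,-1]]' 22
python3 -m pendant '[[[0,0,-0.7],0,-1],[[0,0,0],0,-1]]' 22
python3 -m pendant '[[[0,0,-0.7],0,-1],[[0,0,0],0,-1]]' 22
```

```text
time_s: 13.08
position: [0.4951, -0.1027, 0.0315]
tool_rot: [[0.998, 0.06, -0.008], [0.06, -0.998, 0.004], [-0.008, -0.005, -1.0]]
ft_force: [1.1, -0.1, -1.2]
grip_width: 0.0493
time_s: 13.32
position: [0.4952, -0.1027, 0.0309]
tool_rot: [[0.998, 0.06, -0.008], [0.06, -0.998, 0.004], [-0.008, -0.005, -1.0]]
ft_force: [-0.4, -0.2, -1.1]
grip_width: 0.0489
time_s: 13.58
position: [0.4952, -0.1027, 0.0304]
tool_rot: [[0.998, 0.06, -0.008], [0.06, -0.998, 0.004], [-0.007, -0.005, -1.0]]
ft_force: [0.6, 0.3, -0.7]
grip_width: 0.0493
```

```bash
for i in 1; do python3 -m pendant '[[[0,0,-0.6],0,-1],[[0,0,0],0,-1]]' 22; python3 -m pendant '[[[0,0,-0.6],0,-1],[[0,0,0],0,-1]]' 22;done; python3 look.py w11 .495 -.102 .048 3.4
```

```text
time_s: 13.82
position: [0.4953, -0.1026, 0.0301]
tool_rot: [[0.998, 0.06, -0.007], [0.06, -0.998, 0.004], [-0.007, -0.005, -1.0]]
ft_force: [-0.5, 1.8, 1.6]
grip_width: 0.0492
time_s: 14.08
position: [0.4952, -0.1025, 0.0297]
tool_rot: [[0.998, 0.06, -0.007], [0.06, -0.998, 0.004], [-0.007, -0.005, -1.0]]
ft_force: [-1.3, 1.2, 2.8]
grip_width: 0.0497
[ 0.4952 -0.1025  0.0297] 0.04966124170265954 t 14.075
axis pt [ 0.495  -0.1014  0.0481] at far end [ 0.5496 -0.0982  0.0481] mid from far end [ 0.4947 -0.1015  0.0481] ang 3.45 rms 0.00048
(np.float64(-0.02), [-26.6, 16.3], np.float64(-5.1))
(np.float64(-0.01), [-26.5, 16.3], np.float64(-5.1))
(np.float64(0.0), [-25.4, 25.9], np.float64(0.3))
(np.float64(0.01), [-25.5, 25.4], np.float64(-0.1))
(np.float64(0.02), [-25.4, 25.1], np.float64(-0.2))
(np.float64(0.03), [-25.5, 25.2], np.float64(-0.1))
(np.float64(0.04), [-25.3, 25.2], np.float64(-0.1))
(np.float64(0.05), [-25.0, 25.1], np.float64(0.1))
```

Contact has begun (about 4 N). A little more lowering will let it pivot level, then I release slowly.

```bash
python3 -m pendant '[[[0,0.2,-0.6],0,-1],[[0,0,0],0,-1]]' 20; python3 -m pendant '[[[0,0,-0.4],0,-1],[[0,0,0],0,-1]]' 20
```

```text
time_s: 14.38
position: [0.4953, -0.1023, 0.0295]
tool_rot: [[0.998, 0.06, -0.007], [0.061, -0.998, 0.004], [-0.007, -0.004, -1.0]]
ft_force: [-1.3, 1.9, 3.5]
grip_width: 0.0492
time_s: 14.62
position: [0.4953, -0.1023, 0.0295]
tool_rot: [[0.998, 0.061, -0.007], [0.061, -0.998, 0.004], [-0.006, -0.004, -1.0]]
ft_force: [-1.7, 1.5, 2.9]
grip_width: 0.0495
```

```bash
python3 -m pendant '[[[0,0,0],0,0.19],[[0,0,0],0,0.21],[[0,0,0],0,0.23],[[0,0,0],0,0.26],[[0,0,0],0,0.32],[[0,0,0],0,0.4],[[0,0,0],0,0.46],[[0,0,0],0,0.46]]' 20
python3 look.py w12 .495 -.102 .047 3.4
python3 - <<'E'
from h import *
z=np.load('/tmp/w12.npz'); im,d,C=z['im'],z['d'],(z['K'],z['R'],z['c']); W=cloud(d,C); h=cv2.cvtColor(im,cv2.COLOR_RGB2HSV)
wh=(h[...,1]<45)&(h[...,2]>120)&(abs(W[...,1]+.1)<.003)&(W[...,2]>.06)&(abs(W[...,0]-.5)<.06)
P=W[wh]; print('top slope',np.polyfit(P[:,0]-.495,P[:,2],1))
E
```

```text
time_s: 15.62
position: [0.4955, -0.1028, 0.0288]
tool_rot: [[0.998, 0.06, -0.007], [0.06, -0.998, 0.003], [-0.007, -0.004, -1.0]]
ft_force: [0.1, 0.3, 0.1]
grip_width: 0.0621
[ 0.4955 -0.1028  0.0288] 0.06213311658044095 t 15.625
axis pt [ 0.495  -0.1014  0.0479] at far end [ 0.5495 -0.0979  0.0479] mid from far end [ 0.4946 -0.1014  0.0479] ang 3.65 rms 0.00049
(np.float64(-0.02), [-2.2, 11.9], np.float64(4.8))
(np.float64(-0.01), [-2.1, 9.0], np.float64(3.5))
(np.float64(0.0), [-25.6, 26.2], np.float64(0.3))
(np.float64(0.01), [-25.5, 25.3], np.float64(-0.1))
(np.float64(0.02), [-25.4, 25.6], np.float64(0.1))
(np.float64(0.03), [-25.4, 25.3], np.float64(-0.1))
(np.float64(0.04), [-25.3, 25.0], np.float64(-0.2))
(np.float64(0.05), [-25.8, 25.3], np.float64(-0.2))
top slope [-0.00210471  0.07323678]
```

Seated level with the strip on top. Now retract straight up and take a final look.

```bash
python3 -m pendant '[[[0,0,5],0,0.46],[[0,0,10],0,0.46],[[0,0,20],0,0.46],[[0,0,40],0,0.46],[[0,0,50],0,0.46],[[0,0,50],0,0.46],[[-30,0,30],0,0.46],[[-30,0,0],0,0.46],[[0,0,0],0,0.46]]'
python3 look.py w13 .495 -.102 .047 3.4
python3 - <<'E'
from h import *
z=np.load('/tmp/w13.npz'); strip(z['im'],z['d'],(z['K'],z['R'],z['c']),[.502,-.206,.047],3.6)
t,_,_=shot('scene'); save('s13.png',cv2.resize(np.hstack([t[130:290,130:290],z['im'][0:]. copy()[0:160,0:1].repeat(1,1)]),None,fx=1,fy=1))
im=np.zeros((420,800,3),np.uint8); im[:,:480]=cv2.resize(z['im'],(480,420)); im[:320,480:]=cv2.resize(t[140:300,140:300],(320,320),interpolation=cv2.INTER_CUBIC); save('fin.png',im)
E
```

```text
time_s: 16.8
position: [0.4327, -0.102, 0.2462]
tool_rot: [[0.998, 0.061, -0.002], [0.061, -0.998, 0.001], [-0.002, -0.001, -1.0]]
ft_force: [-0.2, -0.3, -0.4]
grip_width: 0.0625
[ 0.4327 -0.102   0.2462] 0.06250559726239957 t 16.8
axis pt [ 0.495  -0.1013  0.0479] at far end [ 0.549  -0.0979  0.0479] mid from far end [ 0.4941 -0.1014  0.0479] ang 3.64 rms 0.0005
(np.float64(-0.06), [-24.5, 26.4], np.float64(0.9))
(np.float64(-0.05), [-24.3, 26.2], np.float64(0.9))
(np.float64(-0.04), [-24.3, 25.9], np.float64(0.8))
(np.float64(-0.03), [-26.6, 25.7], np.float64(-0.5))
(np.float64(-0.02), [-26.3, 25.4], np.float64(-0.5))
(np.float64(-0.01), [-26.1, 25.2], np.float64(-0.5))
(np.float64(0.0), [-25.9, 24.9], np.float64(-0.5))
(np.float64(0.01), [-25.6, 24.7], np.float64(-0.5))
(np.float64(0.02), [-25.4, 27.0], np.float64(0.8))
(np.float64(0.03), [-25.1, 26.8], np.float64(0.8))
(np.float64(0.04), [-24.9, 26.5], np.float64(0.8))
axis pt [ 0.502  -0.2062  0.0479] at far end [ 0.5542 -0.2028  0.0479] mid from far end [ 0.4993 -0.2064  0.0479] ang 3.7 rms 0.00048
(np.float64(-0.06), [-25.5, 25.2], np.float64(-0.1))
(np.float64(-0.05), [-25.5, 24.8], np.float64(-0.4))
(np.float64(-0.04), [-25.3, 25.1], np.float64(-0.1))
(np.float64(-0.03), [-25.2, 25.2], np.float64(-0.0))
(np.float64(-0.02), [-25.9, 25.0], np.float64(-0.5))
(np.float64(-0.01), [-25.6, 25.1], np.float64(-0.3))
(np.float64(0.0), [-25.3, 25.5], np.float64(0.1))
(np.float64(0.01), [-25.4, 25.2], np.float64(-0.1))
(np.float64(0.02), [-25.3, 25.4], np.float64(0.1))
(np.float64(0.03), [-25.2, 25.5], np.float64(0.2))
(np.float64(0.04), [-25.6, 25.4], np.float64(-0.1))
```

View pics/fin.png

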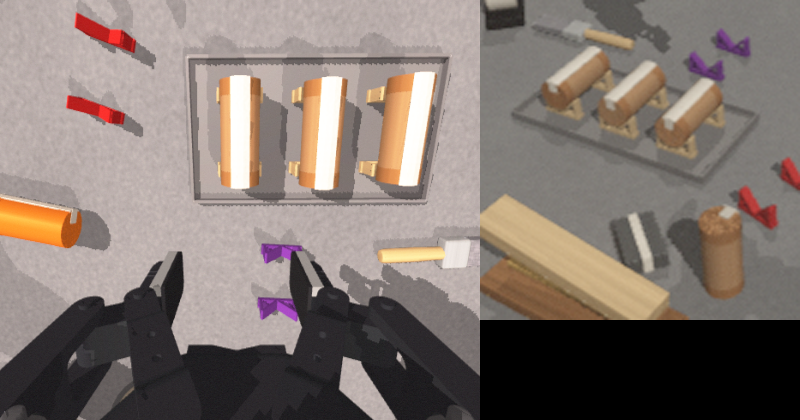

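The three canisters lie alike in their cradles with the strips up (wrist (240,132), (322,132), (408,128)), and nothing else in view has moved. Handing in.

```bash
python3 -c "from rig import ticket; print(ticket.close_job())"
```

```text
the job is handed in; nothing more can be done
None
```

The canister is in the empty cradle with its strip on top, and the job is handed in at about 17 s of robot time.

I rolled it about 46 mm towards +y between the open fingers until the strip was on top. I then picked it up at a 22 N grip setting and lowered it in small steps. Contact force was about 4 N before I opened the fingers slowly and backed off straight up.

**Last checks:**

| Check | Result |
|---|---|
| Strip angle from the top | within 1° |
| Canister axis direction | 3.6°, against 3.7° for the packed neighbour |
| Middle of axis, measured | (0.494, -0.101) |
| Cradle seat, estimated from the supports | (0.4945, -0.1015) |
| Axis height | 47.9 mm, the same as the packed neighbour |

- **Neighbours:** the packed canister beside it is within a few millimetres of its first measurement. The other packed canister and the nearby objects looked unmoved in the last picture. I did not re-measure those, and the tub and tape were not in it.
- **Disagreements:** views differed by 1–3 mm. The canister hung about 1.5° nose-down in the grip, but lay level (0.1°) once released.

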